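# Clamp up a split snack board with a one-hand bar clamp

## Robot

A 7-joint arm with a two-finger parallel gripper is mounted at the origin on the work surface. World frame = base frame: x ahead of the robot, y to its left, z up, the work surface at z = 0. Lengths are in mm, angles in rad, forces in N, time in s.
With the tool pointing down it reaches from about 425 to 800 mm from the base axis. Payload 8.3 kg.
Tool frame: the origin (TCP) lies on the centre line of the jaws, within the pads' length; the fingertips stand 25 mm ahead of it and the grasp point (between the pads) lies 6 mm ahead of it; z points along the fingers, y is the line along which they close (so a half turn about z gives the same grasp; the last joint's range is limited). The gripper opens to 85 mm and grips with 20 to 120 N. Pads are 22 mm wide; open, the fingers measure 114 mm over their backs; the gripper's body (76 mm by 85 mm) begins 54 mm behind the grasp point. The pads swing forward as they close: fully open they stand 13 mm farther back than shut.
Start: joints at [1.106, 0.383, 0.016, 1.37, -0.006, 1.388, -0.046], TCP at [244.456, -575.192, 256.279] pointing down, gripper open.
Joint ranges: [-2.95, 2.95], [-0.25, 2.06], [-1.52, 1.56], [0.18, 2.33], [-1.44, 4.58], [0.02, 2.06], [-3.01, 3.01]. Speed limits (rad/s): [2.39, 2.39, 3.01, 3.01, 3.14, 3.14, 3.14].

## Interface

Orientations are given as a unit quaternion [w, x, y, z].
In Python, from rig import bot, hand, kinematics, grab_frame, ticket, models, telemetry gives the robot as it stands. Calls block until the motion is done:
- bot.goto(position, orientation): joint-space move of the TCP to a pose.
- bot.move_l(position, rotation=None, vel=150): straight line of the TCP; rotation=None keeps the orientation; vel is the mean speed in mm/s.
- bot.set_joints(angles): joint-space move.
- hand.move_gripper(opening, force=None): finger opening in mm; force is the grip in N (None keeps the last); returns when the fingers have stopped.
- bot.sleep(seconds).
- kinematics.solve_ik(position, orientation): joint angles nearest the present ones, or None.
- grab_frame(name): name is "side" or "top" or "wrist"; returns a dict with "color" (384x512x3 uint8, red, green, blue), "range_z" (384x512 float32, mm along the optical axis (not along the pixel's ray), 0 where there is no reading), "mtx" (3x3 intrinsics, pixels), "k1" (the pictures are not rectified: a ray, as slopes to the right and down, at radius r is drawn at 1 + k1 r^2 times it, then the intrinsics apply), "R" (3x3) and "t" (3): a world point X has camera coordinates R X + t. Camera axes: x right, y down, z forward; pixel columns grow to the right and rows downward; lengths in mm; the calibration is good to about 2 mm. A picture is of the moment at which its call begins.
A pose or a line that the arm cannot do raises bot.IKError and nothing moves.
- ticket.sign_off(): hands the job in; it is judged then, once.
Trained networks look in the newest picture that a camera, given by its name, has taken for a name from the list of things; names that differ only in an ending like _2 or _b are one class to them, and where a whole thing is asked for, a point or a joint stands for the part that bears it (a point fixed in the world has none). Each returns a list of dicts, best first, with "confidence" (0 to 1); they miss things now and then, are a little off and sometimes report something else, mostly with a low value. They report only what shows in the picture. A call takes as long as a camera call. They do not tell look-alikes from the thing itself.
- models.trace(label, camera): "mask" (384x512 bool, what is visible of it) and "box" ([left, top, right, bottom] in pixels, round what is visible of it).
Readings, each from a call of its own:
- telemetry.current_t(): time.
- telemetry.current_joints(): joint angles.
- telemetry.current_qvel(): joint speeds.
- telemetry.current_joint_efforts(): joint torques, N m.
- telemetry.current_eef_pos(): TCP position.
- telemetry.current_eef_rot(): TCP orientation.
- telemetry.current_wrist_force(): force on the tool from outside, world axes, zero at the start.
- telemetry.current_wrist_torque(): the same for the moment, N m.
- telemetry.current_gripper_width(): finger opening in mm.
- telemetry.current_finger_force(): force on a finger pad.
Only numpy, scipy, OpenCV 4.12 (cv2) and the standard library are available. Lean on these libraries where they do the work, as an engineer would, in place of code of your own. Each camera call takes 0.05 s, during which the arm holds its last target. There are 200 camera calls.

## Task

The wooden snack board split along its grain, and its two freshly glued halves lie between the jaws of the one-hand bar clamp on the worktop. Take the clamp by its pistol grip and pump the trigger until the jaw has drawn the two halves tight together, but gently: a squeeze of about 20 N on the trigger is plenty, and leaning on it hard would crush the board. Do not touch the board, the bar or the jaws, leave everything else where it stands, and finish still holding the trigger squeezed so that the joint stays under light pressure.

Things in the scene. Friction and masses are not known exactly. Their poses are not given: they have to be found in the camera images.
- clamp: One-hand bar clamp, 0.7 kg, loose, lying flat on its side, all within 26 mm of the worktop. This is its black housing with the body jaw and the pistol grip. Origin: underside, on the bar's centreline, level with the body jaw's pad face. Own y runs along the bar to the moving jaw, x into the throat (jaws reach 100 mm; the board lies there), z up; the grip points to -x.
- grip_mid (a point): Where the hand closes, along the clamp's y, on pistol grip and trigger together: midway between their outsides at rest, at x -72, y -33, z 22 mm in the clamp's frame, fixed to the clamp's body, same axes. Outside width there: 66 mm with the trigger at rest, 39 mm fully squeezed. 25 mm is free beside each.
- grip_back (a point): Back of the pistol grip at the same place (clamp x -72, y -66, z 13 mm). The grip is black with a rubber strap, 24 mm thick along y, 26 mm high, from clamp x -16 to -117 mm. The hand's other side bears here while the trigger is squeezed.
- trigger_front (a point): Front of the trigger where the finger bears (clamp x -72, y 0, z 13 mm at rest), moves with it: grey lever, 12 mm thick, 20 mm high, reaching to clamp x -102 mm. Its return spring pushes back with 4 N here at rest, 6.5 N fully squeezed. Once the board is tight, squeezing with 20 N presses it with 12 to 30 N; harder squeezing presses it more than in proportion.
- clamp_trigger (a joint): Trigger angle: 0 at rest, 0.33 rad at its stop by the grip. A full squeeze draws the jaw about 10 mm (5 mm teeth) and it stays there; let the trigger swing right back to 0 between squeezes (open the hand well over 66 mm: the clamp shifts sideways in it). Jaw running free: it reaches its stop with under 12 N. Board tight: it stalls partway, at 0.05 to 0.28, under a 20 N squeeze.
- clamp_bar: Toothed steel bar of the clamp, 310 mm long, 20 mm deep, 8 mm thick, with the moving jaw on its end; slides only along the clamp's y, same axes. Origin: underside, on the centreline, moving with the bar; it coincides with the clamp's origin when the pads are 188 mm apart, and the opening shrinks by as much as it moves to the clamp's -y.
- jaw_face (a point): Centre of the moving jaw's soft rubber pad face when not compressed, 78 mm from the bar's centreline, 13 mm above the worktop. It faces the body jaw. The pad yields about 1 mm for every 12 N.
- half_near: Half of the split wooden snack board that lies next to the body jaw: 150 mm long (its x), 64 mm wide (its y), 18 mm thick, 0.13 kg, loose, lying flat. Origin: centre of its underside. Its joint face is at y = +32 mm. At the start it lies 1 to 4 mm from the body jaw's pad.
- half_far: Other half of the board, next to the moving jaw, same size. Origin: centre of its underside. Its joint face is at y = -32 mm. At the start it lies 3 to 7 mm from half_near, and 25 to 56 mm from the moving jaw.
- far_edge (a point): Middle of half_far's joint face, 9 mm above the worktop.
- glue: Bystander: white plastic wood-glue bottle with an orange cap, 48 mm across, 150 mm tall, standing beside the clamp's body jaw. Origin: centre of its foot.
- spoon: Bystander: light wooden cooking spoon 240 mm long lying in front of the trigger side of the clamp. Origin: its middle, underside.
- mug: Bystander: white mug, 80 mm across, 95 mm tall. Origin: centre of its foot.
- mill: Bystander: dark wooden pepper mill, 58 mm across, 168 mm tall. Origin: centre of its foot.
- bowl: Bystander: white bowl, 130 mm across, 55 mm tall. Origin: centre of its foot.
- jar: Bystander: glass jar with a steel lid, 72 mm across, 110 mm tall. Origin: centre of its foot.
- screwdriver: Bystander: screwdriver with a black handle, 200 mm long, lying flat. Origin: its middle, underside.
Things that resemble listed ones, but are neither listed nor needed, are in the scene too. What is shaped like the half_near but pink is not meant.

How it is judged:
By the outcome, as a careful person would: the job done as asked, in the order asked, and still so for the second after the job is handed in, while the arm keeps its last pose, push and grip.
It also fails if it takes over 45 s, if anything falls off the work surface, if the arm or the gripper's body presses on something with over 40 N, if the wrist force passes 120 N, or if a joint passes its speed limit or range.

## Working session

There is one attempt and no reset: what is moved stays moved. The work goes in short steps, each a Python script; the robot and the scene stay as the last script left them, time stands still between calls to the robot, and variables do not carry over. Pictures are saved under pics/ and viewed, at most 10 in all, crops included, and the job is handed in when it is done.

```bash
mkdir -p pics; cat > h.py <<'E'
import numpy as np, cv2
from rig import bot, hand, kinematics, grab_frame, ticket, models, telemetry
def world(f, u, v, z=None):
    """pixels -> world; z None: use depth, else intersect plane z"""
    u=np.atleast_1d(u).astype(float); v=np.atleast_1d(v).astype(float)
    K=np.array(f["mtx"]); R=np.array(f["R"]); t=np.array(f["t"])
    xd=(u-K[0,2])/K[0,0]; yd=(v-K[1,2])/K[1,1]
    x,y=xd.copy(),yd.copy()
    for _ in range(20):
        s=1+f["k1"]*(x*x+y*y); x,y=xd/s,yd/s
    d=np.stack([x,y,np.ones_like(x)],1)
    if z is None:
        D=f["range_z"][v.astype(int),u.astype(int)]
        P=(d*D[:,None]-t)@R; P[D<=0]=np.nan; return P
    c=-R.T@t; w=d@R
    return c+w*((z-c[2])/w[:,2])[:,None]
def save(f,n,box=None,s=1):
    im=f["color"][:,:,::-1]
    if box: im=im[box[1]:box[3],box[0]:box[2]]
    cv2.imwrite("pics/"+n,cv2.resize(im,None,fx=s,fy=s,interpolation=cv2.INTER_CUBIC))
E
python3 - <<'E'
from h import *
ims=[]
for c in ["top","side"]:
    f=grab_frame(c); save(f,c+"0.png",s=1.5)
    for l in ["clamp","clamp_trigger","clamp_bar","half_near","half_far","glue","spoon"]:
        for r in models.trace(l,c)[:3]:
            v,u=np.nonzero(r["mask"]); P=world(f,u,v)
            print(c,l,round(r["confidence"],2),np.round(r["box"]),np.nanmedian(P,0).round(),len(u))
E
```

```text
top clamp 0.87 [214. 124. 325. 194.] [613. -65.  22.] 1717
top clamp_trigger 0.71 [294. 161. 298. 191.] [566. -77.  21.] 127
top clamp_bar 0.81 [215. 133. 324. 175.] [611.  89.  18.] 836
top half_near 0.96 [198. 238. 248. 265.] [331. 131.  17.] 1143
top half_near 0.74 [260. 104. 285. 157.] [699. -14.  18.] 1071
top half_far 0.64 [236. 110. 263. 156.] [690.  51.  18.] 1075
top half_far 0.64 [217. 124. 322. 195.] [612. -65.  22.] 1774
top glue 0.71 [307.  95. 333. 126.] [ 738. -150.   97.] 382
top glue 0.32 [292. 158. 301. 189.] [575. -77.  20.] 154
top spoon 0.93 [182. 188. 263. 206.] [502. 130.  13.] 563
top spoon 0.63 [308.  98. 332. 125.] [ 738. -150.   98.] 358
side clamp 0.58 [172. 157. 278. 223.] [606. -59.  21.] 1591
side clamp_trigger 0.62 [242. 173. 266. 187.] [565. -73.  19.] 114
side clamp_bar 0.92 [176. 156. 249. 228.] [609. 127.  18.] 771
side half_near 0.83 [181. 164. 229. 191.] [702. -10.  19.] 732
side half_near 0.6 [260. 235. 303. 290.] [327. 142.  19.] 1281
side half_far 0.73 [170. 178. 218. 206.] [683.  61.  18.] 763
side glue 0.69 [210. 114. 226. 156.] [ 738. -142.   76.] 441
side spoon 0.8 [202. 203. 254. 260.] [500. 135.  13.] 540
side spoon 0.73 [335.  98. 355. 145.] [ 422. -439.   84.] 567
```

View pics/top0.png

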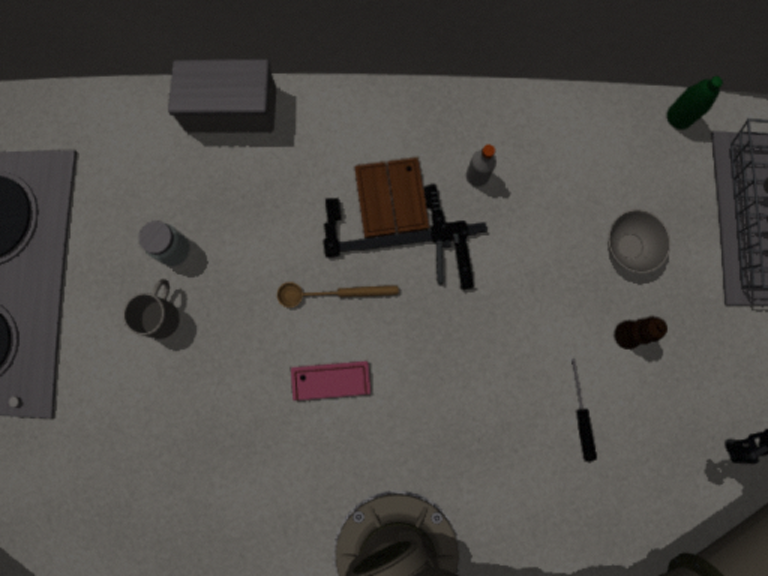

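View pics/side0.png

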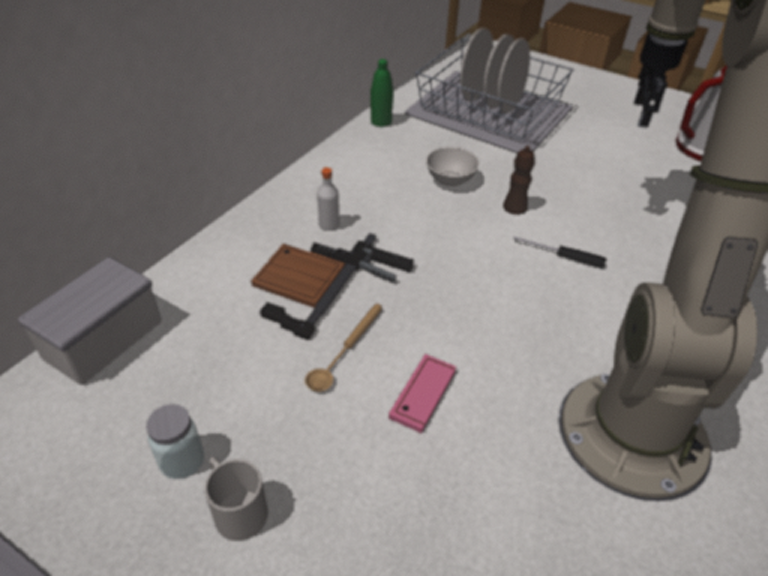

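There is only one clamp. In the 1.5x top picture the bar runs (330,250)–(485,228), with the black grip tip at (468,288), the grey trigger at (440,280) and the brown board at (390,197). The pink look-alike at (331,381) is not meant. Next I take a closer look from above the grip.

```bash
cat >> h.py <<'E'
from scipy.spatial.transform import Rotation as Ro
def quat(yaw, flip):
    Y=np.array([-np.sin(yaw),np.cos(yaw),0])*(-1 if flip else 1); Z=np.array([0,0,-1.]); X=np.cross(Y,Z)
    q=Ro.from_matrix(np.stack([X,Y,Z],1)).as_quat(); return [q[3],q[0],q[1],q[2]]
E
python3 - <<'E'
from h import *
print(telemetry.current_eef_rot())
best=None
for fl in (0,1):
    q=kinematics.solve_ik([560,-100,260],quat(0.14,fl)); print(fl,np.round(q,2) if q is not None else q)
    if q is not None and (best is None or abs(q[6])<abs(best[1][6])): best=(fl,q)
bot.goto([560,-100,260],quat(0.14,best[0])); print(best[0],telemetry.current_t(),telemetry.current_eef_pos())
f=grab_frame("wrist"); save(f,"w1.png",s=1.5)
for l in ["clamp","clamp_trigger","clamp_bar","half_near","half_far"]:
    for r in models.trace(l,"wrist")[:2]:
        v,u=np.nonzero(r["mask"]); P=world(f,u,v)
        print(l,round(r["confidence"],2),np.round(r["box"]),np.nanmedian(P,0).round(),len(u))
np.savez("w1.npz",**f)
E
```

```text
[-1.20223120e-05  9.79887488e-01  1.99550767e-01  3.63254692e-05]
0 [ 0.63  0.33 -0.65  1.5   0.2   1.38  1.68]
1 [ 0.42  0.29 -0.38  1.51  0.11  1.37 -1.39]
1 2.85 [ 559.82970336 -101.43711473  259.9066687 ]
clamp 0.63 [ 14.   1. 332. 200.] [617. -57.  21.] 15976
clamp_trigger 0.77 [227. 110. 247. 189.] [568. -76.  20.] 899
clamp_trigger 0.5 [ 83.   1. 158.  86.] [660.  47.  16.] 5590
clamp_bar 0.74 [ 14.   2. 327. 119.] [615. 113.  15.] 7841
half_near 0.85 [  0. 275. 117. 323.] [341. 140.  16.] 4483
half_near 0.83 [148.   0. 226.  82.] [669. -18.  16.] 5397
half_far 0.98 [ 82.   1. 160.  89.] [660.  47.  16.] 5552
```

View pics/w1.png

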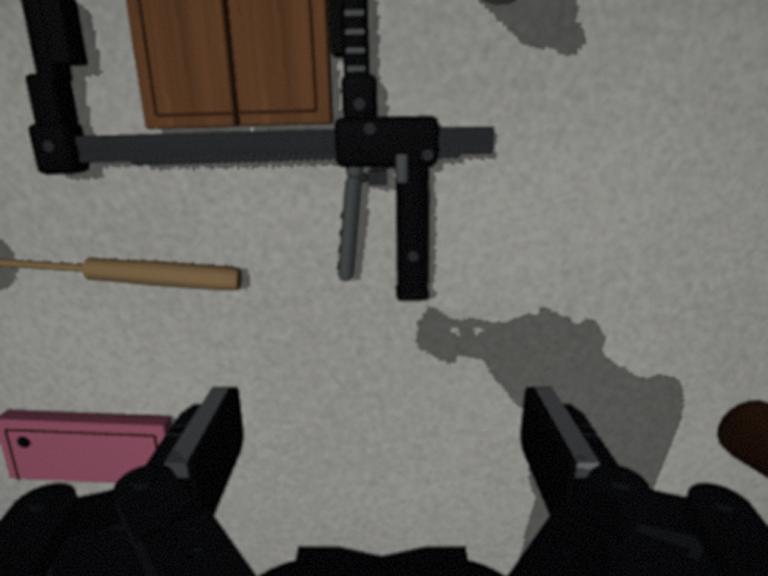

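The wrist picture shows the clamp clearly: grip at (412,225), grey trigger at (350,225), bar at y≈145 and brown board at (230,60), all in 1.5x pixels. The hand is aligned with it. Now I fit its pose from the depth data.

```bash
python3 - <<'E'
from h import *
f=dict(np.load("w1.npz")); f["k1"]=float(f["k1"])
def pts(b):
    b=[int(x/1.5) for x in b]; u,v=np.meshgrid(np.arange(b[0],b[2]),np.arange(b[1],b[3])); return world(f,u.ravel(),v.ravel())
def line(P,n):
    c=P[:,:2].mean(0); d=np.linalg.svd(P[:,:2]-c,full_matrices=False)[2][0]
    print(n,len(P),c.round(1),"dir deg",np.degrees(np.arctan2(d[1],d[0])).round(2),"z",np.percentile(P[:,2],[5,50,95]).round(1)); return c,d
for n,b,zl in [("grip",(380,195,445,285),16),("trig",(325,200,380,270),14),("bar",(95,110,325,175),11),("barend",(445,115,520,165),11)]:
    P=pts(b); P=P[P[:,2]>zl]; line(P,n)
    yaw=.14; c,s=np.cos(yaw),np.sin(yaw)
    L=P[:,:2]@np.array([[c,-s],[s,c]]); print("  local x",np.percentile(L[:,0],[1,50,99]).round(1),"y",np.percentile(L[:,1],[1,50,99]).round(1))
P=pts((330,110,440,170));P=P[P[:,2]>11];line(P,"body")
E
```

```text
grip 1326 [ 562.1 -123.4] dir deg -170.5 z [19.2 23.3 25.2]
  local x [505.4 540.1 571.4] y [-212.9 -200.6 -188.3]
trig 522 [558.6 -76.1] dir deg -178.47 z [16.6 20.1 21.7]
  local x [516.4 542.8 568. ] y [-161.  -153.4 -145.4]
bar 4422 [613.4  24.6] dir deg -79.38 z [13.4 15.  16.9]
  local x [594.4 609.4 629.7] y [-135.5  -61.4   24.8]
barend 642 [ 635.9 -150.6] dir deg -77.82 z [13.9 15.3 16.7]
  local x [597.8 609.  618.1] y [-255.3 -237.6 -221.5]
body 2608 [627.8 -92.6] dir deg -84.59 z [18.7 23.7 25.5]
```

```bash
cat >> h.py <<'E'
yaw=.142; yd=np.array([-np.sin(yaw),np.cos(yaw),0]); BASE=np.array([556.8,-102.9,28.])
def at(off,dz=0,vel=60): bot.move_l(list(BASE+yd*off+[0,0,dz]),vel=vel)
def st(tag):
    print(tag,"t%.1f"%telemetry.current_t(),"w%.1f"%telemetry.current_gripper_width(),"f",np.round(telemetry.current_finger_force(),1),
      "F",np.round(telemetry.current_wrist_force(),1),"p",np.round(telemetry.current_eef_pos(),1))
E
python3 - <<'E'
from h import *
bot.move_l(list(BASE+[0,0,60]),quat(yaw,1),vel=150); st("above")
hand.move_gripper(85,20); at(0,0,80); st("down")
hand.move_gripper(66,20); st("66")
hand.move_gripper(52,20); st("52")
at(-6.75); st("sh")
f=grab_frame("wrist"); save(f,"w2.png",s=1.5)
E
```

```text
above t4.5 w85.7 f 0.0 F [0.2 0.  0.8] p [ 557.5 -102.9   89. ]
down t5.6 w85.3 f 0.0 F [-0.6 -0.9  0. ] p [ 557.2 -102.9   28.4]
66 t5.9 w65.9 f 4.3 F [ 0.7 -1.8  4.3] p [ 557.3 -103.3   28.8]
52 t6.2 w52.3 f 11.3 F [-0.7 -5.4  8.7] p [ 557.6 -104.8   29.2]
sh t6.5 w52.1 f 8.3 F [-0.3 -0.1  5.1] p [ 558.4 -109.7   28.8]
```

View pics/w2.png

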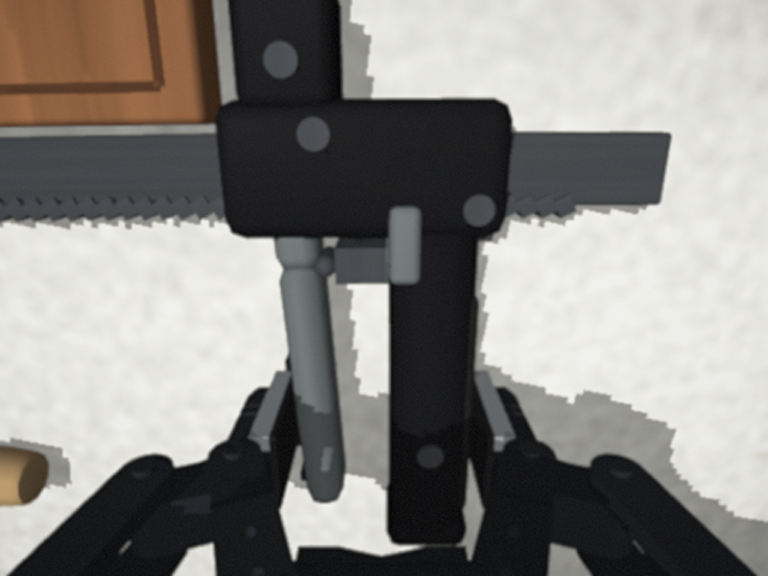

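The pads bear on trigger and grip as intended, and the trigger is half squeezed. Finishing this pump and doing a second one.

```bash
cat >> h.py <<'E'
def finish():
    hand.move_gripper(37,20); w=telemetry.current_gripper_width(); st("  closed"); return w
def release():
    at(-13.5); hand.move_gripper(85,20); at(0); st("  open")
def half():
    hand.move_gripper(66,20); hand.move_gripper(52,20); st("  half"); at(-6.75)
E
python3 - <<'E'
from h import *
finish(); release()
f=grab_frame("wrist"); save(f,"w3.png",s=1.5)
half(); finish(); release()
f=grab_frame("top"); save(f,"t3.png",(190,90,350,210),4)
E
```

```text
closed t6.8 w40.2 f 20.8 F [-0.8 -4.9 11.6] p [ 558.8 -111.5   29.6]
  open t7.9 w84.7 f 0.0 F [0.5 0.3 0.1] p [ 556.8 -101.9   28.1]
  half t8.6 w52.4 f 11.1 F [-1.2 -6.   6.6] p [ 557.6 -104.6   29. ]
  closed t9.1 w40.1 f 20.6 F [-2.4 -3.4 10.2] p [ 558.8 -111.2   29.3]
  open t10.3 w85.4 f 0.0 F [ 0.2  0.3 -0.3] p [ 556.8 -101.9   28.1]
```

View pics/w3.png

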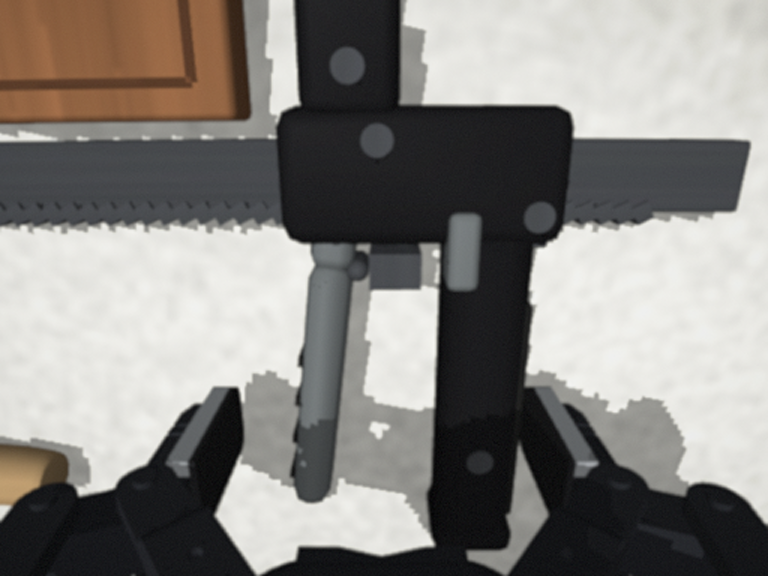

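View pics/t3.png

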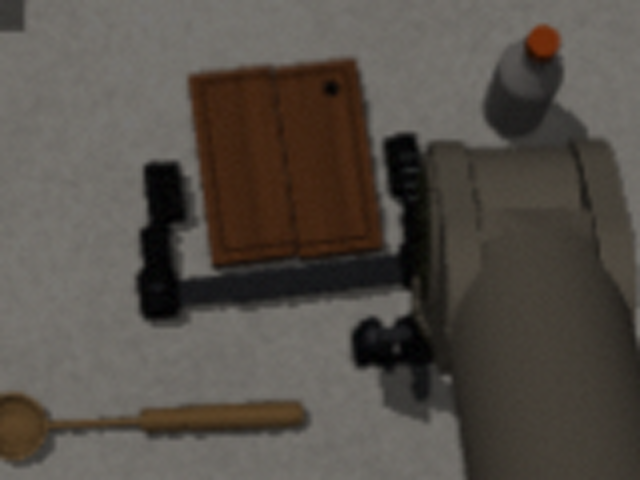

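```bash
python3 - <<'E'
from h import *
for k in range(3):
    hand.move_gripper(52,20); st("  half")
    if telemetry.current_gripper_width()>54: break
    at(-4)
    if finish()>42: break
    at(-8); hand.move_gripper(85,20); at(0); st("  open")
f=grab_frame("wrist"); save(f,"w4.png",s=1.5)
f=grab_frame("top"); save(f,"t4.png",(190,90,350,210),4)
E
```

```text
half t10.7 w52.7 f 10.6 F [-0.9 -5.2  6.2] p [ 557.6 -105.2   29. ]
  closed t11.2 w40.7 f 20.7 F [-1.6 -4.5  9.8] p [ 558.5 -109.    29.6]
  open t12.3 w85.3 f 0.0 F [0.3 0.3 0.1] p [ 556.8 -102.    28. ]
  half t12.7 w52.1 f 9.9 F [-0.4 -5.   6.2] p [ 557.5 -105.    29. ]
  closed t13.2 w40.8 f 20.8 F [-1.5 -4.1  9.2] p [ 558.5 -108.9   29.6]
  open t14.2 w85.2 f 0.0 F [-0.2 -0.3  0.2] p [ 556.8 -102.    28. ]
  half t14.7 w52.1 f 11.8 F [-1.  -4.9  6.9] p [ 557.6 -104.8   29.1]
  closed t15.2 w43.7 f 19.2 F [-2.5 -4.8 11.3] p [ 558.4 -108.9   29.6]
```

View pics/w4.png

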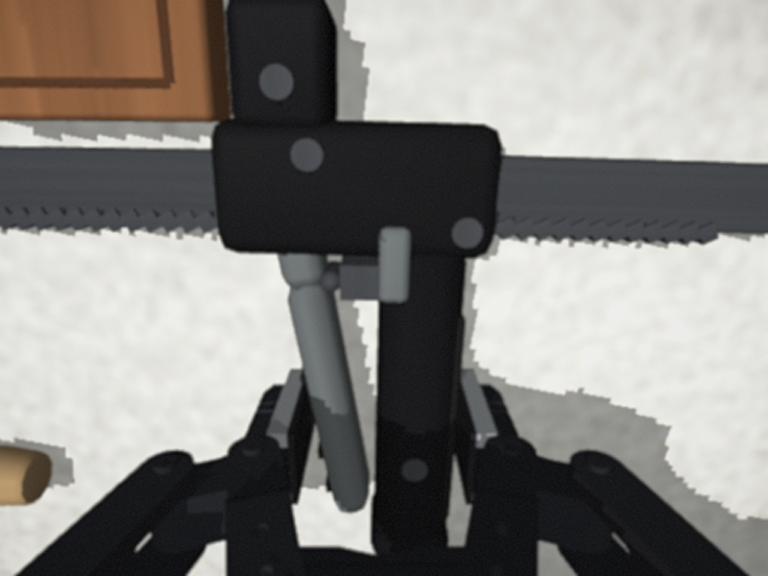

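View pics/t4.png

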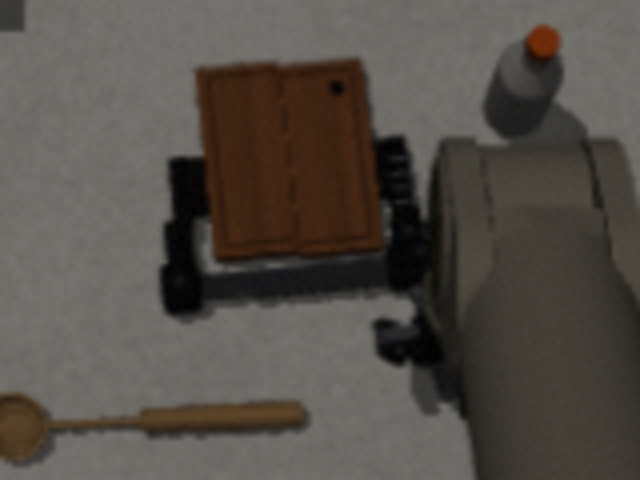

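The clamp's jaws now touch both sides of the board and the squeeze stalled at 43.7 mm, short of the roughly 40.5 mm stop. I let it settle and measure the opening before deciding.

```bash
python3 - <<'E'
from h import *
for i in range(3): bot.sleep(.4); st("hold")
for l in ["half_near","half_far","clamp_bar"]:
    f=grab_frame("top"); r=models.trace(l,"top"); 
    for q in r[:2]:
        v,u=np.nonzero(q["mask"]); P=world(f,u,v,18); L=P[:,:2]@np.array([[np.cos(yaw),-np.sin(yaw)],[np.sin(yaw),np.cos(yaw)]])
        rect=cv2.minAreaRect(np.float32(P[:,:2])); print(l,round(q["confidence"],2),np.round(rect[0]),np.round(rect[1]),round(rect[2],1),np.percentile(L[:,1],[1,99]).round(1))
E
```

```text
hold t15.7 w43.9 f 19.2 F [-1.  -5.6 11.7] p [ 558.5 -108.9   29.6]
hold t16.1 w44.3 f 19.2 F [-3.5 -4.7 10.7] p [ 558.4 -108.9   29.6]
hold t16.5 w43.7 f 19.2 F [-1.4 -4.8 10.6] p [ 558.4 -108.9   29.6]
half_near 0.69 [332. 132.] [ 69. 150.] 1.0 [  9.6 157. ]
half_near 0.62 [703. -17.] [157.  67.] 6.8 [-148.3  -84.2]
half_far 0.58 [ 768. -163.] [48. 91.] 64.2 [-297.8 -237.4]
half_far 0.53 [652.  30.] [117. 163.] 8.2 [-140.7   18.2]
clamp_bar 0.57 [650.  30.] [113. 166.] 7.9 [-142.3   18.4]
```

```bash
python3 - <<'E'
from h import *
f=grab_frame("side"); a=f["color"]; save(f,"s5.png",(155,145,255,235),6)
E
```

```text
(no output)
```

View pics/s5.png

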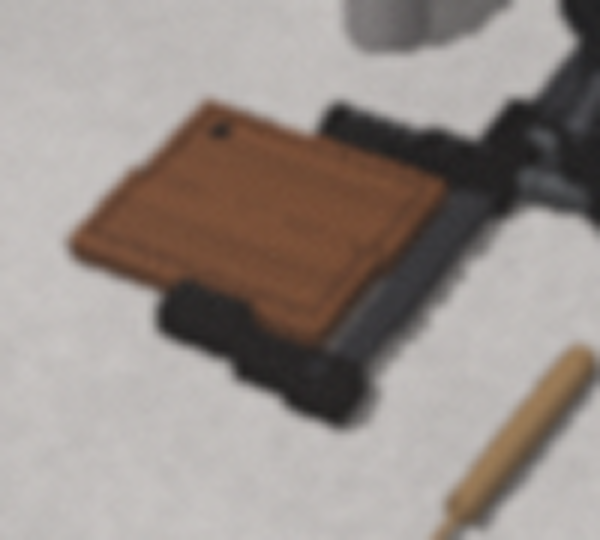

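The side crop shows the joint line closed across the top, at about (290,200), with both jaw pads against the board. The squeeze is steady at 19 N and not at the trigger's stop, so I'm handing in.

```bash
python3 -c "
from h import *
st('final'); print(ticket.sign_off())"
```

```text
final t16.8 w43.7 f 19.2 F [-2.4 -4.6 11.2] p [ 558.4 -108.9   29.7]
the job is handed in; nothing more can be done
None
```

I pumped the clamp five times until the two halves looked tight together, and handed the job in with the trigger still held at a steady 19 N, short of its stop (no verdict was returned).

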